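Set the aspirator to full suction and start it

TASK

Set the specimen aspirator to full suction: with the fingertips push the ball-topped suction lever from OFF past its first notch all the way to the second stop, then press the round start button fully down and let it come up again. Only push and press with light force, never grip or lift anything; do not press start before the lever is home, and leave the bar-topped vent lever, the vials, dish, jar and forceps where they are.

Things in the scene. Friction and masses are not known exactly. Their poses are not given: they have to be found in the camera images.
- suction_valve: Suction valve: grey fixed block, 70 x 130 x 42 mm, origin at the centre of its underside, x away from the robot to its hose barbs; turned at most 0.4 rad. On its deck the lever slides along block +y (to the robot's left) between 5 mm high rails. One rib beside the slot marks the first notch, two ribs the second stop; OFF, at the right end, has none. Its lever has a round black BALL on top.
- suction_lever (a joint): Suction lever: travel along block +y in m: 0 = OFF, 0.030 = first notch, 0.060 = second stop (hard end). A sprung detent holds it in each of the three (crests at 0.015 and 0.045): about 5 to 8 N pushes it over a crest; past about 0.022 or 0.053 it jumps on by itself and stays, within about 1 mm.
- suction_lever_handle (a point): centre of the suction lever's ball, 26 mm in diameter, 82 mm above the bench (40 above the deck), on an 8 mm round stem; moves with the lever, axes as the block's
- vent_valve: Vent valve, to be left alone: grey fixed block, 70 x 130 x 42 mm, origin at the centre of its underside, x away from the robot to its hose barbs; turned at most 0.4 rad. On its deck the lever slides along block +y (to the robot's left) between 5 mm high rails. One rib beside the slot marks the first notch, two ribs the second stop; OFF, at the right end, has none. Its lever has a flat upright black BAR on top. Either valve may be the left one.
- vent_lever (a joint): Vent lever (leave at OFF): travel along block +y in m: 0 = OFF, 0.030 = first notch, 0.060 = second stop (hard end). A sprung detent holds it in each of the three (crests at 0.015 and 0.045): about 5 to 8 N pushes it over a crest; past about 0.022 or 0.053 it jumps on by itself and stays, within about 1 mm.
- vent_lever_handle (a point): centre of the vent lever's flat bar, 34 (block x) x 9 (block y) x 26 (z) mm, 82 mm above the bench
- start_button (a joint): pump start button: 0 = up, 0.007 = fully down; sprung, about 1.5 N to begin and 5.7 N fully down, comes up by itself
- start_button_top (a point): centre of the top face of the round black start button, 32 mm in diameter, 51 mm above the bench, standing 11 mm above a fixed grey pod 62 x 62 x 40 mm behind the valves
- vial_a_mid (a point): bystander: loose upright vial with black cap, 16 mm diameter, 51 tall; point half-way up
- vial_b_mid (a point): bystander: loose upright vial with white cap, 16 mm diameter, 51 tall; point half-way up
- dish_mid (a point): bystander: loose petri dish, 64 mm diameter, 13 high; point at its centre
- jar_mid (a point): bystander: loose specimen jar with brown lid, 68 mm diameter, 82 tall; point half-way up
- forceps_mid (a point): bystander: loose forceps lying flat, 16 x 113 x 10 mm; point at the middle

How it is judged:
By the outcome, as a careful person would: the job done as asked, in the order asked, and still so for the second after the job is handed in, with the robot touching nothing.
It also fails if it takes over 42 s, if anything falls off the work surface, if the arm or the gripper's body presses on something with over 40 N, if the wrist force passes 120 N, or if a joint passes its speed limit or range.

ROBOT

A 6-joint arm with a two-finger parallel gripper is mounted at the origin on a cart in front of the work surface, level with it; the furniture and walls round the work are solid. World frame = base frame: x ahead of the robot, y to its left, z up, the work surface at z = 0. Lengths are in m, angles in rad, forces in N, time in s.
With the tool pointing down it reaches from about 0.35 to 0.925 m from the base axis. Payload 6.4 kg.
Tool frame: the origin (TCP) lies midway between the tips of the shut fingers; the grasp point (between the pads) lies manip.grip_point_offset behind it (manip.grip_point_offset is the distance from the TCP to the grasp point, in m); z points along the fingers, y is the line along which they close (so a half turn about z gives the same grasp; the last joint's range is limited). The gripper opens to 94 mm and grips with 3 to 60 N. Pads are 16 mm wide; open, the fingers measure 119 mm over their backs; the gripper's body (75 mm by 177 mm) begins 78 mm behind the grasp point.
Start: joints at [1.125, 0.245, 1.558, -0, 1.339, -0.174], TCP at [0.174, 0.626, 0.205] pointing down, gripper open.
Joint ranges: [-3.13, 3.13], [-1.02, 2.26], [0.13, 2.54], [-0.95, 4.09], [0.21, 2.88], [-2.74, 2.74]. Speed limits (rad/s): [2.57, 2.57, 3.14, 3.14, 3.14, 3.14].

INTERFACE

Orientations are given as a rotation vector (axis times angle).
In Python, from workcell import manip, optics gives the robot as it stands.
- The arm moves only by the tool carry_out, never from a script. Its arguments are lists of equal length, an entry for each row: "delta_pos": the shift along the tool's x, y, z each as a share of 10 cm, from -1 to 1, a list of three; "dr": the turn, a rotation vector about the tool's x, y, z each as a share of 90 degrees, from -1 to 1, a list of three; "claw": the gripper command: -1 is shut, 1 is fully open, values between are in proportion. In form: {"delta_pos": [[dx, dy, dz], ...], "dr": [[ax, ay, az], ...], "claw": [claw, ...]}. A call has 1 to 8 rows; each row is the pose to reach, as a shift and turn from the pose commanded when the call began, along the tool's axes at that moment; what a row does not reach only later rows make up. A row lasts 1/8 s, in which the tool goes at most 62.5 mm and 10.7 degrees, less where a joint would pass 70% of its speed; a pose out of reach is approached as far as the arm can. A call with a number of a shift or a turn outside -1 to 1 is refused whole. A call with a gripper value outside its range is refused whole. The fingers move at their own pace and stop on an object; "force" is the grip in N (left out, the last holds). Time passes only in rows, so rows that repeat a pose let the fingers close. It gives the time, the measured TCP pose, the force, the opening and the grip force at its end, in the units of the state.
- manip.get_state(): the state, without advancing time (a new reading comes with each control period).
- optics.grab_frame(name): name is "scene" or "top"; returns the picture (420x560x3 uint8, red, green, blue); there is no depth.
- optics.get_calibration(name): a dict with "vfov" (degrees; the focal length in pixels is half the picture's height over the tangent of half this angle, whatever the lens; pixels are square), "cx", "cy" (the principal point, pixels), "distortion" ([k1, k2, p1, p2, k3] as OpenCV has them; the pictures are not rectified), "rvec" (rotation vector, rad) and "tvec" (3), from world to camera coordinates, as OpenCV has them. Camera axes: x right, y down, z forward; pixel columns grow to the right and rows downward; lengths in m; the calibration is good to about 2 mm. A picture is of the moment at which its call begins. get_calibration takes no time and is no camera call.
- manip.sign_off(): hands the job in; it is judged then, once.
The state is a dict: "time_s": time; "joint_positions": joint angles; "qd": joint speeds; "joint_torque": joint torques, N m; "tool_pos": TCP position; "tool_rot": TCP orientation; "contact_force": force on the tool from outside, world axes, zero at the start; "moment": the same for the moment, N m; "width": opening from 0.0 (shut) to 1.0 (fully open); "grip_force": force on a finger pad.
Only numpy, scipy, OpenCV 4.12 (cv2) and the standard library are available. Lean on these libraries where they do the work, as an engineer would, in place of code of your own. Each camera call takes 0.05 s, during which the arm holds its last target. There are 200 camera calls.

## Working session

There is one attempt and no reset: what is moved stays moved. The work goes in short steps, Python scripts to look and compute and a tool call to move; the robot and the scene stay as the last step left them, time stands still between calls to the robot, and variables do not carry over. Pictures are saved under pics/ and viewed, at most 10 in all, crops included, and the job is handed in when it is done.

Besides the shell and the picture viewer there is one more tool, called after ">>>" as name(argument=value, ...) on one line, values as JSON. carry_out: Moves the arm, as the interface text tells. Its arguments: {"type":"object","properties":{"delta_pos":{"type":"array","items":{"type":"array","items":{"type":"number","minimum":-1,"maximum":1}}},"dr":{"type":"array","items":{"type":"array","items":{"type":"number","minimum":-1,"maximum":1}}},"claw":{"type":"array","items":{"type":"number"}},"force":{"type":"number"}},"required":["delta_pos","dr","claw"]}

```bash
mkdir -p pics; python3 - <<'E'
from workcell import manip, optics
import cv2
for n in("scene","top"):
    cv2.imwrite(f"pics/{n}0.png",optics.grab_frame(n)[:,:,::-1]); print(n,optics.get_calibration(n))
s=manip.get_state();print(s, manip.grip_point_offset)
E
```

```text
scene {'vfov': 44.463642065008116, 'cx': 284.2689158406576, 'cy': 208.60690901906585, 'distortion': array([-0.09564038,  0.        ,  0.        ,  0.        ,  0.        ]), 'rvec': array([ 2.31610899, -0.95974338,  0.30925448]), 'tvec': array([-0.3066123 ,  0.3513466 ,  0.81108464])}
top {'vfov': 43.38174105323577, 'cx': 278.6171431952857, 'cy': 214.6165501191034, 'distortion': array([-0.18772481,  0.        ,  0.        ,  0.        ,  0.        ]), 'rvec': array([ 2.1954847 , -2.15111729,  0.0585541 ]), 'tvec': array([0.08471163, 0.49463988, 1.15145609])}
{'time_s': 0.1, 'joint_positions': array([ 1.12488277e+00,  2.45742326e-01,  1.55888230e+00,  2.95571262e-06,
        1.33867695e+00, -1.74115098e-01]), 'qd': array([-0.00142633, -0.00321625, -0.00405076, -0.00032511,  0.00219323,
       -0.0007342 ]), 'joint_torque': array([-1.99159490e-04, -4.16916132e+01, -3.15524733e+01,  6.86416752e-02,
        3.10868653e-02, -5.74356682e-05]), 'tool_pos': array([0.17427119, 0.62564879, 0.20446204]), 'tool_rot': array([-4.25556983e-01, -3.11210644e+00,  2.55459971e-03]), 'contact_force': array([ 0.78189516, -0.51392028,  0.23573139]), 'moment': array([ 0.02044349, -0.03330554,  0.02066779]), 'grip_force': 0.0, 'width': 1.0011847477785052} 0.0188
```

View pics/scene0.png

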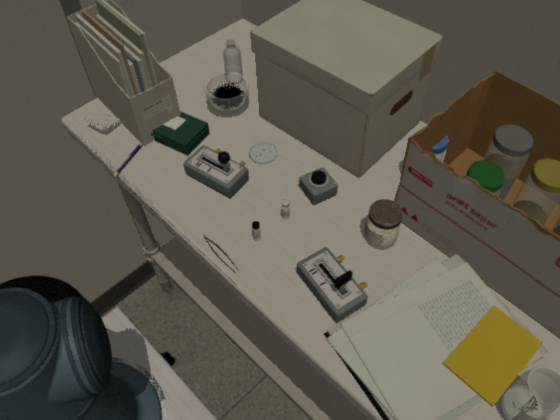

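View pics/top0.png

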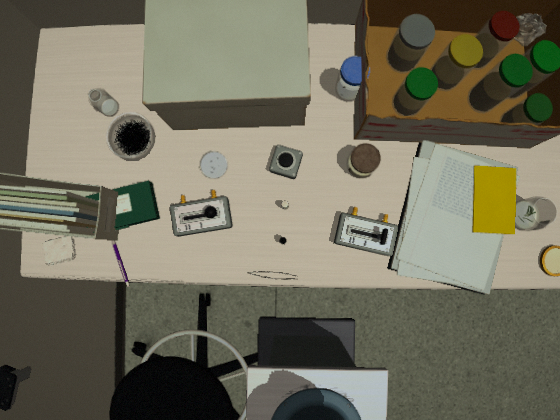

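The ball-topped valve is the left one, with the ball at about (208,212) in top and (224,158) in scene. The button is at about (286,159) in top and (319,177) in scene. The bar-topped vent valve is on the right, at (365,232) in top. Next I'll take a zoomed look and measure.

```bash
cat > h.py <<'E'
import numpy as np, cv2
from workcell import manip, optics
def cam(n):
    c=optics.get_calibration(n); f=210/np.tan(np.radians(c['vfov'])/2)
    return np.array([[f,0,c['cx']],[0,f,c['cy']],[0,0,1]]),c['distortion'],cv2.Rodrigues(c['rvec'])[0],c['tvec'],c['rvec']
def ray(n,p):
    K,d,R,t,_=cam(n); u=cv2.undistortPoints(np.float64([[p]]),K,d)[0,0]
    return -R.T@t, R.T@np.array([u[0],u[1],1])
def onz(n,p,z):
    o,d=ray(n,p); return o+d*(z-o[2])/d[2]
def tri(pt,ps):
    o1,d1=ray('top',pt);o2,d2=ray('scene',ps)
    s=np.linalg.lstsq(np.c_[d1,-d2],o2-o1,rcond=None)[0]
    a,b=o1+d1*s[0],o2+d2*s[1]; return (a+b)/2,np.linalg.norm(a-b)
def proj(n,P):
    K,d,R,t,r=cam(n); return cv2.projectPoints(np.float64(P).reshape(-1,3),r,t,K,d)[0][:,0]
def blob(im,x0,y0,x1,y1,th):
    g=im[y0:y1,x0:x1].max(2); m=(g<th).astype('uint8')
    m=cv2.morphologyEx(m,cv2.MORPH_OPEN,cv2.getStructuringElement(cv2.MORPH_ELLIPSE,(7,7)))
    n,l,st,c=cv2.connectedComponentsWithStats(m); return [(st[i,4],st[i,2:4].tolist(),(c[i]+[x0,y0]).round(1).tolist()) for i in range(1,n)]
E
python3 - <<'E'
from h import *
T=optics.grab_frame('top');S=optics.grab_frame('scene')
for th in(35,50):
  print(th,'ball',blob(T,170,190,235,240,th),blob(S,180,140,255,200,th),'btn',blob(T,265,140,305,182,th),blob(S,295,160,340,205,th))
z=lambda I,x0,y0,x1,y1:cv2.resize(I[y0:y1,x0:x1,::-1],(400,300),interpolation=cv2.INTER_CUBIC)
cv2.imwrite('pics/z.png',np.vstack([np.hstack([z(T,160,180,240,240),z(T,250,130,330,190)]),np.hstack([z(S,176,135,256,195),z(S,280,155,360,215)])]))
E
```

```text
35 ball [] [(np.int32(94), [10, 12], [223.4, 157.3])] btn [(np.int32(147), [14, 14], [285.4, 159.6])] [(np.int32(146), [14, 13], [318.3, 177.1])]
50 ball [(np.int32(112), [13, 12], [209.9, 211.8])] [(np.int32(183), [21, 14], [188.5, 145.8]), (np.int32(101), [11, 12], [223.3, 157.2])] btn [(np.int32(159), [14, 14], [285.3, 159.5])] [(np.int32(163), [15, 14], [318.2, 177.2])]
```

View pics/z.png

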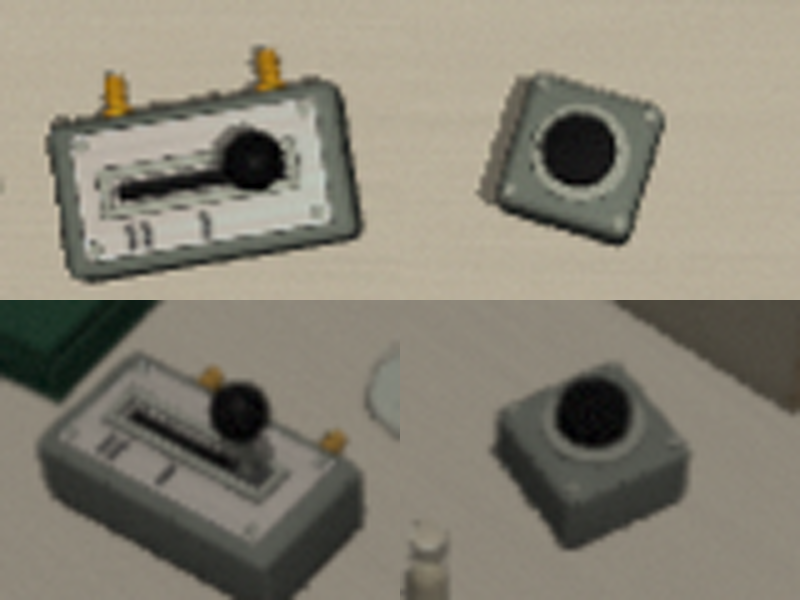

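The ball sits at the right end (OFF) of the slot, at top (210.5,211.7). The ribs lie to the left, and the slot slants slightly down to the left. The button centre is at top (285.4,159.7).

```bash
python3 - <<'E'
from h import *
b,e=tri((210.4,211.7),(223.7,157.3)); k,e2=tri((285.4,159.6),(318.3,177.2))
print('ball',b,e,onz('top',(210.4,211.7),.082),onz('scene',(223.7,157.3),.082));print('btn',k,e2,onz('top',(285.4,159.6),.051),onz('scene',(318.3,177.2),.051))
q=lambda x,y:onz('top',(160+x/5,180+y/5),.042)
# plate corners in zoom: TL,TR,BR,BL ; 
C=[q(72,143),q(315,97),q(333,222),q(92,262)]
for a,c in((0,1),(3,2)):
    v=C[a]-C[c]; print('y axis',v,np.arctan2(-v[0],v[1]),np.linalg.norm(v))
v=q(118,192)-q(250,166);print(np.arctan2(-v[0],v[1]))
print('centre',np.mean(C,0))
for n,p in dict(vialW=(284,203),vialB=(282,240),dish=(214,165)).items(): print(n,onz('top',p,.05 if n[0]=='v' else .013))
s=manip.get_state();print(cv2.Rodrigues(s['tool_rot'])[0].round(3))
E
```

```text
ball [0.49177934 0.23773117 0.08044076] 0.0004371724765865717 [0.49148133 0.23762231 0.082     ] [0.4911043  0.23634614 0.082     ]
btn [0.61248106 0.08160301 0.04450917] 0.0010569949952802915 [0.61090135 0.08187654 0.051     ] [0.60856945 0.0775713  0.051     ]
y axis [-0.02223117  0.10727783  0.        ] 0.20433755511763177 0.10955709455373501
y axis [-0.01980728  0.10599514  0.        ] 0.18473896142865187 0.10782994558546924
0.21293318549857962
centre [0.4843029  0.26531705 0.042     ]
vialW [0.51594166 0.08302264 0.05      ]
vialB [0.43589309 0.08569129 0.05      ]
dish [0.60289574 0.24343054 0.013     ]
[[-0.963  0.269 -0.001]
 [ 0.269  0.963 -0.001]
 [ 0.    -0.001 -1.   ]]
```

>>> carry_out(delta_pos=[[-0.25,-0.5,0],[-0.5,-1,0],[-0.5,-1,0]], dr=[[0,0,0],[0,0,0],[0,0,0]], claw=[-1,-1,-1])

```text
time_s: 0.57
tool_pos: [0.1956, 0.5134, 0.2043]
tool_rot: [-0.429, -3.111, 0.004]
contact_force: [0.4, 0.7, 0.1]
width: 0.715
grip_force: 0.0
```

>>> carry_out(delta_pos=[[-0.4,-0.4,0],[-0.8,-0.8,0],[-1,-1,0],[-1,-1,0]], dr=[[0,0,0],[0,0,0],[0,0,0],[0,0,0]], claw=[-1,-1,-1,-1])

```text
time_s: 1.08
tool_pos: [0.2663, 0.3931, 0.206]
tool_rot: [0.43, 3.111, 0.002]
contact_force: [-0.3, 1.0, -0.6]
width: 0.292
grip_force: 0.0
```

>>> carry_out(delta_pos=[[-0.4,-0.4,0],[-0.8,-0.8,0],[-1,-1,0],[-1,-1,0]], dr=[[0,0,0],[0,0,0],[0,0,0],[0,0,0]], claw=[-1,-1,-1,-1])

```text
time_s: 1.58
tool_pos: [0.3357, 0.2703, 0.2059]
tool_rot: [0.429, 3.112, 0.001]
contact_force: [-0.7, 0.5, -0.1]
width: 0.005
grip_force: 0.0
```

>>> carry_out(delta_pos=[[-0.5,-0.17,0],[-1,-0.34,0],[-1,-0.34,0],[-1,-0.34,0],[-1,-0.34,0]], dr=[[0,0,-0.1],[0,0,-0.2],[0,0,-0.297],[0,0,-0.297],[0,0,-0.297]], claw=[-1,-1,-1,-1,-1])

```text
time_s: 2.2
tool_pos: [0.4215, 0.2117, 0.2054]
tool_rot: [0.305, -3.127, -0.0]
contact_force: [-0.1, -0.7, -0.6]
width: 0.008
grip_force: 0.0
```

>>> carry_out(delta_pos=[[-0.37,-0.2,0],[-0.73,-0.39,0],[-0.73,-0.39,0.4],[-0.73,-0.39,0.8],[-0.73,-0.39,1],[-0.73,-0.39,1]], dr=[[0,0,0],[0,0,0],[0,0,0],[0,0,0],[0,0,0],[0,0,0]], claw=[-1,-1,-1,-1,-1,-1])

```text
time_s: 2.95
tool_pos: [0.4994, 0.187, 0.1038]
tool_rot: [0.305, -3.123, 0.0]
contact_force: [0.1, 0.0, 0.4]
width: 0.008
grip_force: 0.0
```

```bash
python3 - <<'E'
from h import *
T=optics.grab_frame('top');S=optics.grab_frame('scene')
z=lambda I,x0,y0,x1,y1:cv2.resize(I[y0:y1,x0:x1,::-1],(400,300),interpolation=cv2.INTER_CUBIC)
cv2.imwrite('pics/z2.png',np.hstack([z(T,150,140,310,260),z(S,160,100,320,220)]))
print(manip.get_state()['tool_pos'])
E
```

```text
[0.50150537 0.187053   0.10640426]
```

View pics/z2.png

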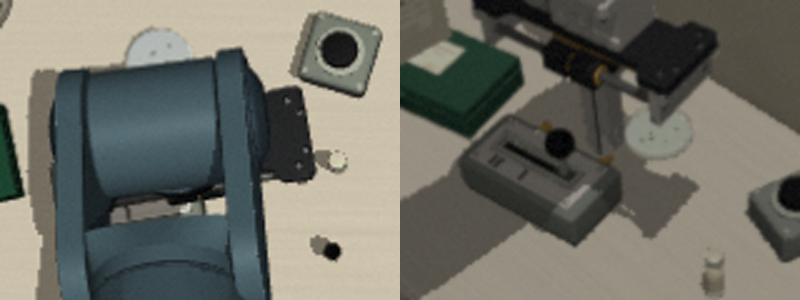

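The picture shows the closed fingers just right of the ball and above it. The ball is clear in the scene view at about (224,157). I'll descend and approach it.

>>> carry_out(delta_pos=[[0,0,0.16],[0,0,0.32],[0,0,0.32],[0,0.06,0.32],[0,0.12,0.32],[0,0.15,0.32],[0,0.18,0.32]], dr=[[0,0,0],[0,0,0],[0,0,0],[0,0,0],[0,0,0],[0,0,0],[0,0,0]], claw=[-1,-1,-1,-1,-1,-1,-1])

```text
time_s: 3.92
tool_pos: [0.4978, 0.2043, 0.0737]
tool_rot: [-0.306, 3.126, 0.0]
contact_force: [-0.4, -0.7, 0.2]
width: 0.002
grip_force: 0.0
```

>>> carry_out(delta_pos=[[0,0.02,0],[0,0.04,0],[0,0.06,0],[0,0.08,0],[0,0.1,0],[0,0.12,0]], dr=[[0,0,0],[0,0,0],[0,0,0],[0,0,0],[0,0,0],[0,0,0]], claw=[-1,-1,-1,-1,-1,-1])

```text
time_s: 4.68
tool_pos: [0.4956, 0.2148, 0.0735]
tool_rot: [-0.307, 3.127, -0.004]
contact_force: [1.8, -7.7, 0.4]
width: 0.004
grip_force: 3.8
```

>>> carry_out(delta_pos=[[0,0.02,0],[0,0.04,0],[0,0.06,0],[0,0.08,0]], dr=[[0,0,0],[0,0,0],[0,0,0],[0,0,0]], claw=[-1,-1,-1,-1])

```text
time_s: 5.18
tool_pos: [0.4939, 0.2233, 0.0735]
tool_rot: [-0.305, 3.127, -0.001]
contact_force: [0.9, -3.4, 0.8]
width: 0.009
grip_force: 1.7
```

>>> carry_out(delta_pos=[[0,0.02,0],[0,0.04,0],[0,0.06,0],[0,0.08,0]], dr=[[0,0,0],[0,0,0],[0,0,0],[0,0,0]], claw=[-1,-1,-1,-1])

```text
time_s: 5.68
tool_pos: [0.4922, 0.2319, 0.0735]
tool_rot: [-0.305, 3.127, 0.001]
contact_force: [1.1, -0.6, 0.3]
width: 0.005
grip_force: 0.4
```

```bash
python3 - <<'E'
from h import *
S=optics.grab_frame('scene')
print(blob(S,195,140,255,200,50))
y=np.array([-.194,.981,0]);b=np.array([.4913,.2372,.082])
for d in(0,.015,.03,.045,.06): print(d,proj('scene',b+y*d))
s=manip.get_state();print(s['tool_pos'],s['contact_force'],(s['tool_pos']-b)@y)
cv2.imwrite('pics/z3.png',cv2.resize(S[100:220,160:320,::-1],(640,480),interpolation=cv2.INTER_CUBIC))
E
```

```text
[(np.int32(33), [7, 7], [197.3, 142.2]), (np.int32(63), [8, 11], [214.3, 154.0]), (np.int32(104), [14, 13], [200.9, 177.7]), (np.int32(40), [7, 8], [244.0, 178.5])]
0 [[223.50431018 157.04124977]]
0.015 [[217.85592995 154.18111189]]
0.03 [[212.26992343 151.35316926]]
0.045 [[206.74575423 148.55713285]]
0.06 [[201.28287952 145.79271088]]
[0.49204446 0.23211344 0.07347037] [0.49352078 0.63682967 0.54057452] -0.0051343382460794515
```

View pics/z3.png

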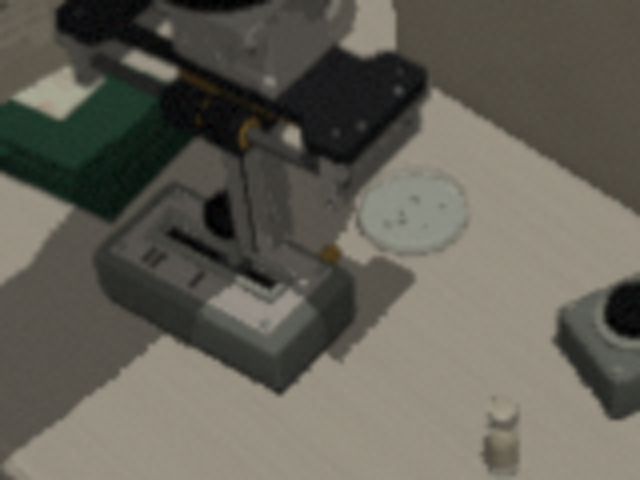

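The ball, partly hidden by the finger at about (216,153), is at the first notch. I'll keep pushing gently.

>>> carry_out(delta_pos=[[0,0.03,0],[0,0.06,0],[0,0.09,0],[0,0.12,0],[0,0.14,0],[0,0.16,0],[0,0.18,0],[0,0.2,0]], dr=[[0,0,0],[0,0,0],[0,0,0],[0,0,0],[0,0,0],[0,0,0],[0,0,0],[0,0,0]], claw=[-1,-1,-1,-1,-1,-1,-1,-1])

```text
time_s: 6.72
tool_pos: [0.4886, 0.2502, 0.0735]
tool_rot: [0.306, -3.127, 0.003]
contact_force: [1.1, -4.3, -0.1]
width: 0.003
grip_force: 2.2
```

>>> carry_out(delta_pos=[[0,0.02,0],[0,0.04,0],[0,0.06,0],[0,0.08,0],[0,0.1,0]], dr=[[0,0,0],[0,0,0],[0,0,0],[0,0,0],[0,0,0]], claw=[-1,-1,-1,-1,-1])

```text
time_s: 7.35
tool_pos: [0.4864, 0.2614, 0.0735]
tool_rot: [-0.305, 3.127, 0.001]
contact_force: [0.3, 0.6, -0.7]
width: 0.006
grip_force: 0.4
```

>>> carry_out(delta_pos=[[0,0.02,0],[0,0.04,0],[0,0.055,0],[0,0.07,0]], dr=[[0,0,0],[0,0,0],[0,0,0],[0,0,0]], claw=[-1,-1,-1,-1])

```text
time_s: 7.85
tool_pos: [0.485, 0.2679, 0.0735]
tool_rot: [0.305, -3.127, -0.0]
contact_force: [0.3, 0.7, -0.0]
width: 0.003
grip_force: 0.0
```

>>> carry_out(delta_pos=[[0,0.01,0],[0,0.02,0],[0,0.03,0]], dr=[[0,0,0],[0,0,0],[0,0,0]], claw=[-1,-1,-1])

```text
time_s: 8.22
tool_pos: [0.4845, 0.2707, 0.0734]
tool_rot: [0.305, -3.127, -0.0]
contact_force: [0.0, 0.3, 0.5]
width: 0.007
grip_force: 0.0
```

>>> carry_out(delta_pos=[[0,-0.2,0],[0,-0.4,0],[0,-0.4,-0.3],[0,-0.5,-0.7],[0,-0.9,-0.7],[0,-0.9,-0.7]], dr=[[0,0,0],[0,0,0],[0,0,0],[0,0,0],[0,0,0],[0,0,0]], claw=[-1,-1,-1,-1,-1,-1])

```text
time_s: 8.98
tool_pos: [0.5027, 0.1797, 0.144]
tool_rot: [-0.299, 3.126, -0.0]
contact_force: [-0.2, -0.1, -0.2]
width: 0.005
grip_force: 0.0
```

```bash
python3 - <<'E'
from h import *
S=optics.grab_frame('scene')
for th in (30,35,40): print(blob(S,195,135,230,170,th))
s=manip.get_state();print(s['tool_pos'],s['tool_rot'])
cv2.imwrite('pics/z4.png',cv2.resize(S[100:220,160:320,::-1],(640,480),interpolation=cv2.INTER_CUBIC))
E
```

```text
[(np.int32(112), [13, 13], [201.0, 145.2])]
[(np.int32(127), [13, 14], [200.8, 144.7])]
[(np.int32(158), [13, 17], [200.6, 143.2])]
[0.50210098 0.18076532 0.14344031] [ 3.00529818e-01 -3.12705876e+00 -3.22459802e-04]
```

View pics/z4.png

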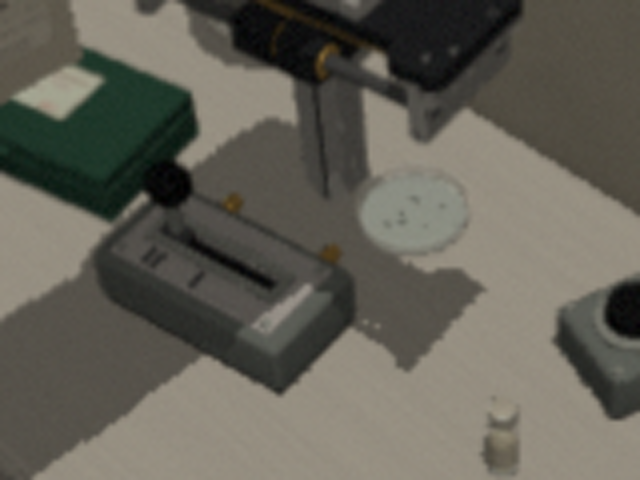

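The ball is now at (202,146), which matches the predicted second-stop position of (201.3,145.8), so the lever is home. I'll go to the button, squaring the tool for clearance from the box.

>>> carry_out(delta_pos=[[-0.4,-0.45,0],[-0.8,-0.9,0],[-0.85,-1,0],[-0.85,-1,0],[-0.85,-1,0]], dr=[[0,0,0.06],[0,0,0.12],[0,0,0.12],[0,0,0.12],[0,0,0.12]], claw=[-1,-1,-1,-1,-1])

```text
time_s: 9.65
tool_pos: [0.6034, 0.1018, 0.143]
tool_rot: [0.012, -3.14, -0.001]
contact_force: [0.1, 0.2, 0.9]
width: 0.009
grip_force: 0.0
```

>>> carry_out(delta_pos=[[-0.04,-0.19,0],[-0.04,-0.19,0.4],[-0.04,-0.19,0.7],[-0.04,-0.19,0.75],[-0.04,-0.19,0.75]], dr=[[0,0,0],[0,0,0],[0,0,0],[0,0,0],[0,0,0]], claw=[-1,-1,-1,-1,-1])

```text
time_s: 10.28
tool_pos: [0.6091, 0.0815, 0.0692]
tool_rot: [-0.01, 3.141, -0.0]
contact_force: [-0.1, -0.7, 0.6]
width: 0.004
grip_force: 0.0
```

```bash
python3 - <<'E'
from h import *
S=optics.grab_frame('scene')
s=manip.get_state();print(s['tool_pos'],s['tool_rot'],proj('scene',s['tool_pos']))
cv2.imwrite('pics/z5.png',cv2.resize(S[120:220,250:383,::-1],(640,480),interpolation=cv2.INTER_CUBIC))
E
```

```text
[0.60973592 0.08160159 0.06996445] [-1.00457066e-02  3.13931117e+00 -2.62978662e-04] [[317.58104517 169.72446349]]
```

View pics/z5.png

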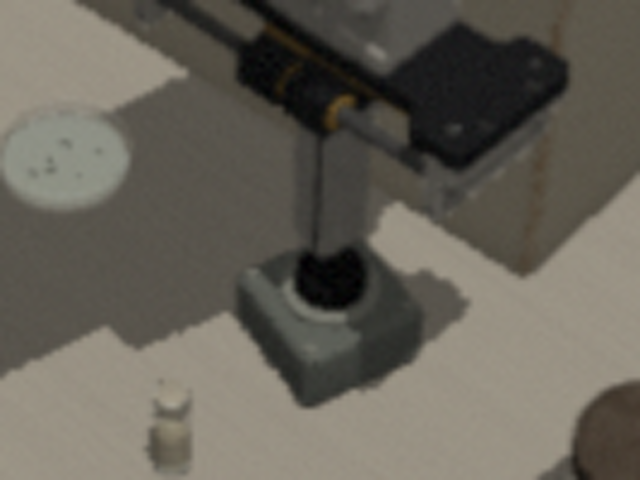

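The fingertips are centred above the button at about (318,178) and clear of the box. I'll press gently.

>>> carry_out(delta_pos=[[0,0,0.1],[0,0,0.16],[0,0,0.18],[0,0,0.2],[0,0,0.22],[0,0,0.24],[0,0,0.25]], dr=[[0,0,0],[0,0,0],[0,0,0],[0,0,0],[0,0,0],[0,0,0],[0,0,0]], claw=[-1,-1,-1,-1,-1,-1,-1])

```text
time_s: 11.2
tool_pos: [0.6087, 0.0818, 0.0442]
tool_rot: [0.01, -3.141, 0.0]
contact_force: [-5.4, 0.7, 12.1]
width: 0.007
grip_force: 5.7
```

>>> carry_out(delta_pos=[[0,0,0.01],[0,0,0.02],[0,0,0.02]], dr=[[0,0,0],[0,0,0],[0,0,0]], claw=[-1,-1,-1])

```text
time_s: 11.58
tool_pos: [0.6088, 0.0818, 0.044]
tool_rot: [0.011, -3.14, 0.0]
contact_force: [-10.8, -0.3, 18.6]
width: 0.002
grip_force: 9.4
```

The force is past 5.7 N and z has stopped at 0.044, so the button is fully down. I'll raise the tool and check.

>>> carry_out(delta_pos=[[0,0,-0.1],[0,0,-0.4],[0,0,-0.8],[0,0,-1],[0,0,-1],[0,0,-1],[0,0,-1]], dr=[[0,0,0],[0,0,0],[0,0,0],[0,0,0],[0,0,0],[0,0,0],[0,0,0]], claw=[-1,-1,-1,-1,-1,-1,-1])

```text
time_s: 12.45
tool_pos: [0.6077, 0.0818, 0.1394]
tool_rot: [0.01, -3.138, -0.0]
contact_force: [-0.3, 0.3, 0.1]
width: 0.0
grip_force: 0.0
```

```bash
python3 - <<'E'
from h import *
S=optics.grab_frame('scene')
print(blob(S,195,135,230,170,35),blob(S,295,160,340,205,35))
cv2.imwrite('pics/z6.png',S[:,:,::-1]);print(manip.get_state()['contact_force'])
E
```

```text
[(np.int32(118), [12, 14], [200.4, 144.6])] [(np.int32(156), [14, 14], [318.5, 176.9])]
[ 0.6119033  -0.26613021 -0.23757287]
```

View pics/z6.png

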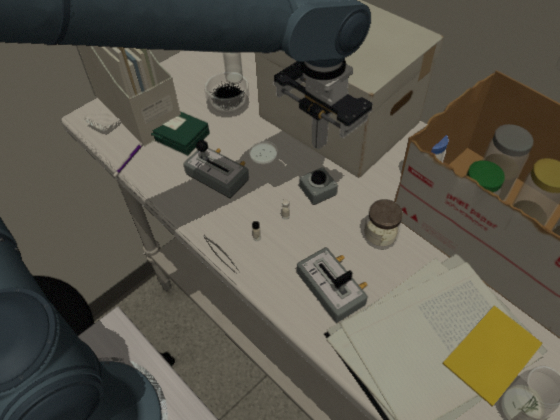

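The lever is at the second stop (201,145) and the button is back up (318,177). The vent lever, vials, dish, jar and forceps have not moved, and the tool is clear.

```bash
python3 -c "
from workcell import manip
print(manip.sign_off())"
```

```text
the job is handed in; nothing more can be done
None
```

The suction lever is at its second stop, and the start button was then pressed fully down and came back up; nothing else looks moved in the final picture, and the job was handed in at about 12.5 s.

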